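# Hold a specimen tube over the light pad with tongs

## Robot

A 6-joint arm with a two-finger parallel gripper is mounted at the origin on the work surface. World frame = base frame: x ahead of the robot, y to its left, z up, the work surface at z = 0. Lengths are in mm, angles in rad, forces in N, time in s.
With the tool pointing down it reaches from about 350 to 875 mm from the base axis. Payload 4.2 kg.
Tool frame: the origin (TCP) lies between the finger pads; the fingertips stand 17 mm ahead of it and the grasp point (between the pads) lies 2 mm behind it (nose_length is the distance from the TCP to the fingertips, in mm); z points along the fingers, y is the direction in which the jaws open and shut (so a half turn about z gives the same grasp; the last joint's range is limited). The gripper opens to 85 mm and grips with 20 to 120 N. Pads are 22 mm wide; open, the fingers measure 114 mm over their backs; the gripper's body (76 mm by 85 mm) begins 54 mm behind the grasp point. The pads swing forward as they close: fully open they stand 13 mm farther back than shut.
Start: joints at [1.361, 0.385, 0.008, 0, -1.194, -0.259], TCP at [282.351, 557.564, 248.312] pointing down, gripper open.
Joint ranges: [-3.14, 3.14], [-1.21, 2.06], [-1.07, 1.41], [-3.16, 2.05], [-2.99, -0.16], [-3.1, 3.1]. Speed limits (rad/s): [2.79, 2.79, 3.14, 3.14, 3.14, 3.14].

## Interface

Orientations are given as a unit quaternion [x, y, z, w].
In Python, from bench import * gives the robot as it stands.
- The arm moves only by the tool jog_arm, never from a script. Its argument "increments" is a list of rows, each a list of 4 numbers: the shift along the tool's x, y, z in m, then the turn about the tool's z in degrees. A call has 1 to 10 rows; each row is the pose to reach, as a shift and turn from the pose measured when the call began, along the tool's axes at that moment; what a row does not reach only later rows make up. A row lasts 1/8 s, in which the tool goes at most 62.5 mm and 10.7 degrees, less where a joint would pass 70% of its speed; a pose out of reach is approached as far as the arm can. A call with a gripper value outside its range is refused whole. "hand" is the gripper's target within -1 to 1 (fully open at 1, half-way at 0, shut at -1), set as the call begins (left out, the last holds). The fingers move at their own pace and stop on an object; the grip force is fixed at half the most. Time passes only in rows, so rows that repeat a pose let the fingers close. It gives the time, the measured TCP pose, the force and the opening at its end, in the units of the state.
- read_state(): the state, without advancing time (a new reading comes with each control period).
- get_image(name): name is "side" or "top" or "wrist"; returns the picture (384x512x3 uint8, red, green, blue); there is no depth.
- calibration(name): a dict with "fx", "fy", "cx", "cy" (pixels), "position" and "rotation" of the camera in the world; the wrist camera has in their place "hand_eye" (4x4, takes a point from camera to tool coordinates, whose origin is the TCP and whose axes are the flange's). Camera axes: x right, y up, looking along -z (the intrinsics and any distortion apply to the point x, -y, -z); pixel columns grow to the right and rows downward; lengths in mm; the calibration is good to about 2 mm. A picture is of the moment at which its call begins: read the wrist's pose just before it. calibration takes no time and is no camera call.
- job_done(): hands the job in, once; it reports no verdict.
The state is a dict: "clock": time; "joints": joint angles; "joint_vel": joint speeds; "joint_efforts": joint torques, N m; "position": TCP position; "ee_rot": TCP orientation; "contact_force": force on the tool from outside, world axes, zero at the start; "wrist_torque": the same for the moment, N m; "gripper_width": finger opening in mm.
Only numpy, scipy, OpenCV 4.12 (cv2) and the standard library are available. Lean on these libraries where they do the work, as an engineer would, in place of code of your own. Each camera call takes 0.05 s, during which the arm holds its last target.

## Task

At the street testing table, take the tongs off their rest and use them to draw the orange-capped specimen tube out of the rack; only the jaws may touch the tube, never the gripper itself. Carry it over the middle of the light pad and finish while still holding it there in the tongs, upright and still, with its foot at least 10 cm above the table, so that it can be inspected. Leave the other two tubes, the sanitizer bottle and the marker where they are.

Things in the scene. Friction and masses are not known exactly. Their poses are not given: they have to be found in the camera images.
- rest: white fixed rest for the tongs, on the table: a plate 215 x 110 x 6 mm with two cross ridges up to 28 mm high, which carry the tongs. Origin: on the table, straight below the origin of the tongs; x runs along the tongs towards their jaws. Between the ridges (x from -84 to +64 mm) there is only the plate, so fingers can reach down beside the tongs.
- tongs: steel spring tongs, 247 mm long, about 125 g, lying flat on the rest; they balance near the origin. The two arms lie side by side and close sideways (along y). Origin: midway between the two blue finger pads, at mid-height of the arms (39 mm above the table on the rest); x points to the jaws, z up. Arms 22 mm tall (z -11 to +11 mm), 4 mm thick, hinged 85 mm behind the origin.
- tongs_grip (a point): where to squeeze (same point as the tongs' origin). Blue pads on the arms' outsides here, 32 mm long, 20 mm tall. Width over the pads: 58 mm open, 43 mm with a tube in the jaws, 36 mm quite shut. Springs push each pad out with 5.5 N open, 8 N at 43 mm: a part squeeze to about 52 mm carries the tongs with jaws open. Further force reaches the jaws at 0.42 of its size; 25 N holds a tube well.
- tongs_jaw (a point): the point between the jaws, 115 mm in x ahead of the tongs' origin. The jaws are blue shallow V grooves, 22 mm tall and 23 mm long in x, which centre a tube here; open, they leave about 57 mm between them at their lips and are about 75 mm wide over their outsides.
- tongs_left (a joint): closing angle of each arm of the tongs (both move together): 0 open, about 0.09 rad when closed on a tube, 0.13 rad quite closed on nothing. Springs back to 0.
- rack: grey fixed tube rack, 80 x 250 x 35 mm, with three round sockets, 30 mm wide and 25 mm deep, in a row along its y at -85, 0 and +85 mm. Origin: centre of its underside, on the table; z up. The way to the tubes is free along +x of the rack (from the robot's side), and from above.
- tube_orange: the tube to lift: pale round body 27 mm in diameter and 75 mm long with a paper label, and an orange cap 31 mm in diameter and 18 mm tall on top (93 mm overall, about 50 g). Origin: centre of its foot, which stands 10 mm above the table in its socket; z up. It may be in any of the three sockets. Its body shows between the rack's top (25 mm above its foot) and the cap (75 mm above its foot).
- tube_orange_mid (a point): the point on the axis of the orange-capped tube, 58 mm above its foot, where the middle of the jaws can grip it, below the cap and above its centre of mass.
- tube_green: a like tube with a green cap, in another socket of the rack; leave it alone. Origin: centre of its foot.
- tube_white: a like tube with a white cap, in another socket of the rack; leave it alone. Origin: centre of its foot.
- pad: fixed flat light pad, black frame with a white lit face, 110 x 110 x 11 mm. Origin: centre of its underside, on the table.
- sanitizer: pump bottle with a blue label, 60 mm in diameter, 170 mm tall, standing beyond the rest; leave it alone. Origin: centre of its foot.
- marker: white marker pen with a blue cap, about 118 mm long and 16 mm thick, lying between the robot and the rack; leave it alone. Origin: on the table, 50 mm from its white end.
Not all that is in view belongs to the job. There is more than one size of the pad; the job needs the middle-sized. Leave any red look-alike of the tube_orange alone.

How it is judged (in metres and radians):
On the way, in this order (a step that is already met when the one before it is completed fails the run):
1. the gripper holds the tongs up off their rest (contact force between the fingers and tongs above 1 N and height (world z) of tongs above 0.06 m and contact force between tongs and rest below 0.1 N), for 0.2 s.
2. the jaws are closed on the orange-capped tube while it still stands in the rack (contact force between tongs and tube_orange above 1 N and value of joint tongs_left above 0.06 rad and distance between tongs_jaw and tube_orange below 0.085 m and height (world z) of tube_orange below 0.035 m), for 0.1 s.
At the end, for the whole second after the job is handed in: orange-capped tube held only by the squeezed tongs: foot over 100 mm above the table and within 35 mm (from above) of the pad's centre, tilt under 0.3 rad, slower than 30 mm/s; other tubes within 10 mm and 0.15 rad of their start, bottle and marker within 20 mm, bottle upright (height (world z) of tube_orange above 0.1 m and angle between tube_orange's own z axis and vertical below 0.3 rad and horizontal distance between tube_orange and pad below 0.035 m and linear speed of tube_orange below 0.03 m/s and contact force between tongs and tube_orange above 1 N and value of joint tongs_left between 0.06 and 0.115 rad and contact force between the fingers and tongs above 2 N and contact force between each of the arm, the fingers, rack and tube_orange below 0.1 N and contact force between tongs and rack below 0.1 N and distance of each of tube_green, tube_white from where it was at the start of the episode below 0.01 m and angle between each of tube_green, tube_white, sanitizer's own z axis and vertical below 0.15 rad and distance of each of sanitizer, marker from where it was at the start of the episode below 0.02 m); the arm keeps its last pose, push and grip.
It fails at once if the gripper or arm touches the orange-capped tube (contact force between any of the fingers, the arm and tube_orange above 0.5 N).
It fails at once if another tube is pulled up, moved or tipped (distance of any of tube_green, tube_white from where it was at the start of the episode above 0.02 m or angle between any of tube_green, tube_white's own z axis and vertical above 0.3 rad).
It fails at once if the sanitizer bottle or the marker is shoved or tipped (distance of any of sanitizer, marker from where it was at the start of the episode above 0.03 m or angle between sanitizer's own z axis and vertical above 0.3 rad).
It also fails if it takes over 46 s, if anything falls off the work surface, if the arm or the gripper's body presses on something with over 40 N, if the wrist force passes 120 N, or if a joint passes its speed limit or range.

## Working session

There is one attempt and no reset: what is moved stays moved. The work goes in short steps, Python scripts to look and compute and a tool call to move; the robot and the scene stay as the last step left them, time stands still between calls to the robot, and variables do not carry over. Pictures are saved under pics/ and viewed, and the job is handed in when it is done.

Besides the shell and the picture viewer there is one more tool, called in YAML: its name, and indented under it one key for each argument. jog_arm: Moves the arm, as the interface text tells. Its arguments: {"type":"object","properties":{"increments":{"type":"array"},"hand":{"type":"number"}},"required":["increments"]}

```bash
mkdir -p pics; ls
python3 - <<'E'
from bench import *
import cv2
s=read_state(); print({k:(v if k in('clock','position','ee_rot','gripper_width') else '') for k,v in s.items()})
for n in ("side","top","wrist"):
    im=get_image(n); cv2.imwrite(f"pics/{n}0.png",cv2.cvtColor(im,cv2.COLOR_RGB2BGR)); print(n,calibration(n))
E
```

```text
pics
{'clock': 0.0, 'joints': '', 'joint_vel': '', 'joint_efforts': '', 'position': array([282.11411174, 557.08613108, 247.23933564]), 'ee_rot': array([ 9.72632671e-01, -2.32345719e-01, -2.08865968e-04,  1.05377577e-03]), 'contact_force': '', 'wrist_torque': '', 'gripper_width': 85.3410123684227}
side {'fx': 355.1085943750174, 'fy': 355.1085943750174, 'cx': 255.617048909943, 'cy': 196.0644651508981, 'position': array([ 393.11813573, -608.199376  ,  555.07538981]), 'rotation': array([ 0.45786883, -0.04909513, -0.08252974,  0.88381822])}
top {'fx': 436.783967009549, 'fy': 436.783967009549, 'cx': 255.51890834011851, 'cy': 191.31858259692356, 'position': array([ 333.78123008,   23.62892511, 1341.55759537]), 'rotation': array([ 0.05994983, -0.05948576, -0.69965612,  0.70947077])}
wrist {'fx': 336.8813794622533, 'fy': 336.8813794622533, 'cx': 253.57272077497964, 'cy': 191.74016948592234, 'hand_eye': array([[-1.99836375e-03,  9.64962845e-01,  2.62378950e-01,
         6.73431744e+01],
       [ 9.99998000e-01,  1.94992093e-03,  4.44999503e-04,
         3.46923118e-01],
       [-8.22102188e-05,  2.62379315e-01, -9.64964812e-01,
        -1.25557018e+02],
       [ 0.00000000e+00,  0.00000000e+00,  0.00000000e+00,
         1.00000000e+00]])}
```

View pics/top0.png

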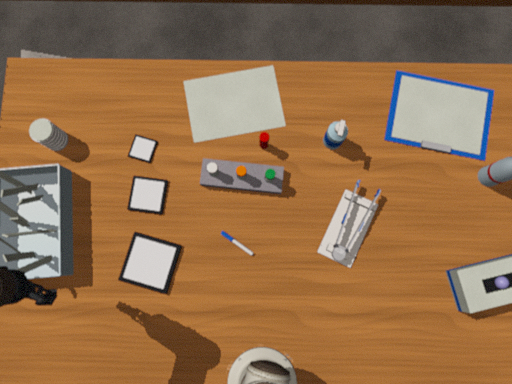

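View pics/side0.png

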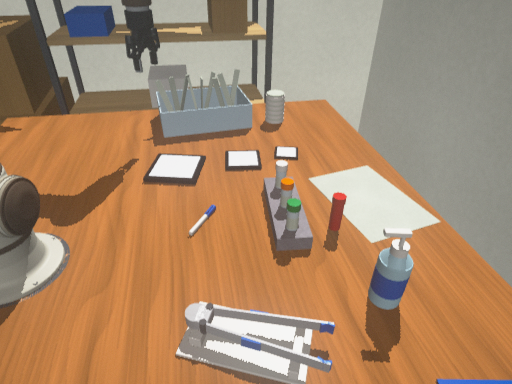

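View pics/wrist0.png

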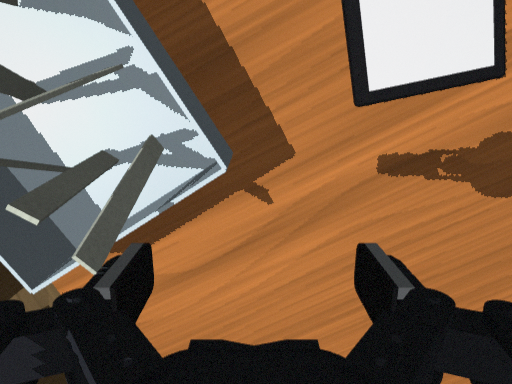

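The top view shows the rack at (242,176) with white, orange and green caps at (212,168), (241,171) and (270,174). The middle-sized pad is at (148,195), the tongs are near (352,225) with their jaws pointing up the image, the bottle is at (336,134) and the marker at (237,243). I'll enlarge these areas to measure them.

```bash
cat > h.py <<'E'
from bench import *
import cv2, numpy as np
from scipy.spatial.transform import Rotation as R
def save(im,n,box=None,f=1):
    if box: x0,y0,x1,y1=box; im=im[y0:y1,x0:x1]
    im=cv2.resize(im,None,fx=f,fy=f,interpolation=cv2.INTER_CUBIC)
    cv2.imwrite(n,cv2.cvtColor(im,cv2.COLOR_RGB2BGR))
def cam(name,s=None):
    c=calibration(name)
    if name=='wrist':
        T=np.eye(4);T[:3,:3]=R.from_quat(s['ee_rot']).as_matrix();T[:3,3]=s['position']
        T=T@c['hand_eye'];return c,T[:3,:3],T[:3,3]
    return c,R.from_quat(c['rotation']).as_matrix(),np.array(c['position'])
def p2w(name,u,v,z,s=None):
    c,Rm,p=cam(name,s)
    d=Rm@np.array([(u-c['cx'])/c['fx'],-(v-c['cy'])/c['fy'],-1])
    return p+d*(z-p[2])/d[2]
def w2p(name,X,s=None):
    c,Rm,p=cam(name,s); q=Rm.T@(np.array(X,float)-p)
    return c['cx']+c['fx']*q[0]/-q[2], c['cy']-c['fy']*q[1]/-q[2]
E
python3 - <<'E'
from h import *
im=cv2.cvtColor(cv2.imread('pics/top0.png'),cv2.COLOR_BGR2RGB)
save(im,'pics/t_tongs.png',(310,170,400,275),5.5)
save(im,'pics/t_rack.png',(190,120,300,210),6)
save(im,'pics/t_pad.png',(110,165,190,225),8)
E
```

```text
(no output)
```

View pics/t_tongs.png

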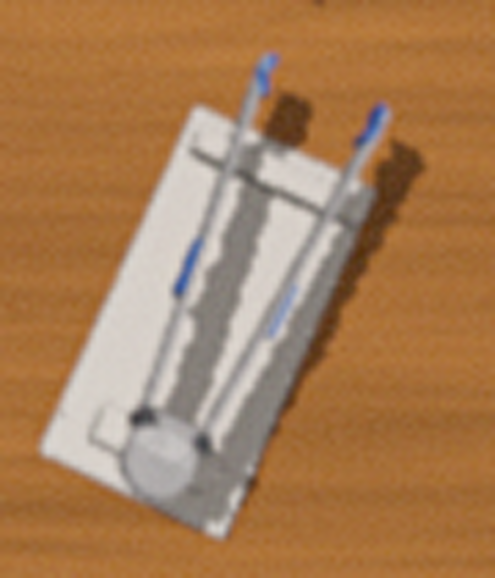

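View pics/t_rack.png

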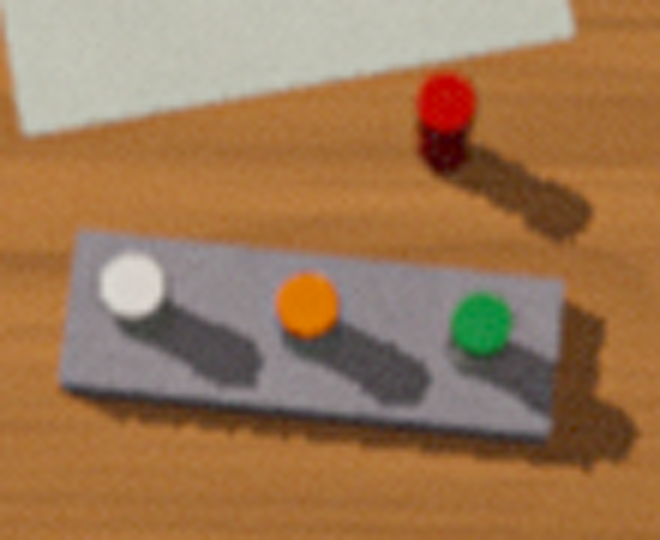

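View pics/t_pad.png

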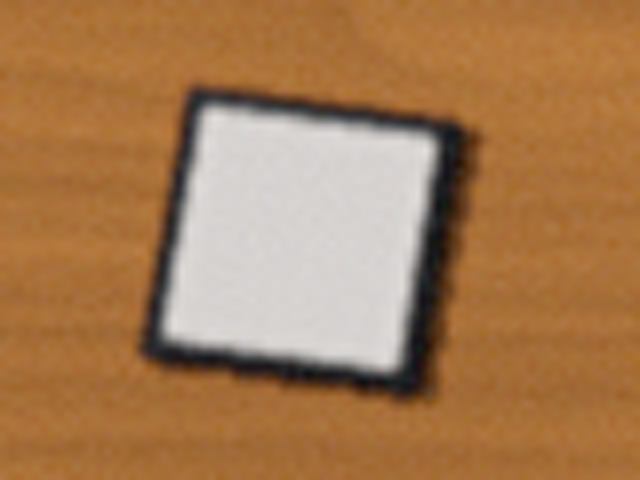

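```bash
cat > m.py <<'E'
from h import *
def P(u,v,z,o,f): return p2w('top',o[0]+(u+.5)/f-.5,o[1]+(v+.5)/f-.5,z)
o=(310,170);f=5.5
L=P(188,267,49,o,f);Rr=P(282,312,49,o,f);print('pads',L,Rr,(L+Rr)/2,np.linalg.norm(L-Rr))
a=P(266,75,50,o,f);b=P(374,124,50,o,f);print('jaws',a,b,(a+b)/2)
h=P(162,457,50,o,f);print('hinge',h)
d=(a+b)/2-h;print('ang hinge-jaw',np.degrees(np.arctan2(d[1],d[0])),np.linalg.norm(d))
c=[P(*q,6,o,f) for q in((197,105),(375,187),(222,538),(40,453))];print('plate',np.round(c,1),np.mean(c,0))
for d in (c[0]-c[3],c[1]-c[2]): print(np.degrees(np.arctan2(d[1],d[0])),np.linalg.norm(d))
o=(190,120);f=6
for n,q in dict(white=(133,286),orange=(307,305),green=(482,324)).items(): print(n,P(*q,103,o,f))
c=[P(*q,35,o,f) for q in((80,230),(565,280),(548,438),(62,385))];print('rack',np.round(c,1),np.mean(c,0))
d=c[0]-c[1];print(np.degrees(np.arctan2(d[1],d[0])),np.linalg.norm(d))
o=(110,165);f=8
c=[P(*q,11,o,f) for q in((193,90),(462,122),(420,392),(146,355))];print('pad',np.round(c,1),np.mean(c,0))
print(np.linalg.norm(c[0]-c[2]))
E
python3 m.py
```

```text
pads [ 477.29727355 -237.29782311   49.        ] [ 453.66422866 -287.43089438   49.        ] [ 465.4807511  -262.36435874   49.        ] 55.42423338208594
jaws [ 583.30014662 -281.90102978   50.        ] [ 556.91819243 -340.10104475   50.        ] [ 570.10916953 -311.00103727   50.        ]
hinge [ 375.34467641 -221.20144374   50.        ]
ang hinge-jaw -24.752894929879474 214.46951945801007
plate [[ 574.  -252.9    6. ]
 [ 528.6 -351.9    6. ]
 [ 333.2 -261.6    6. ]
 [ 378.  -162.4    6. ]] [ 453.47635335 -257.18479204    6.        ]
-24.795244005368378 215.90237765099903
-24.79423020771529 215.23492903918793
white [614.36089077 153.99319155 103.        ]
orange [606.13606962  69.60766096 103.        ]
green [597.93793235 -15.05618652 103.        ]
rack [[658.8 189.2  35. ]
 [636.  -59.4  35. ]
 [554.  -51.   35. ]
 [577.9 195.6  35. ]] [606.66086517  68.59292822  35.        ]
84.76648715537561 249.63003660225894
pad [[604.6 405.5  11. ]
 [593.4 300.4  11. ]
 [487.8 311.4  11. ]
 [500.6 417.2  11. ]] [546.58944763 358.6065996   11.        ]
149.91994003153988
```

```bash
cat > inc.py <<'E'
import sys
from h import *
def inc(x,y,z,yaw):
    s=read_state();M=R.from_quat(s['ee_rot']).as_matrix()
    y0=np.degrees(np.arctan2(M[1,0],M[0,0]))
    d=M.T@(np.array([x,y,z])-s['position'])/1000
    print('t',round(s['clock'],2),'pos',np.round(s['position'],1),'yaw',round(y0,2),'w',round(s['gripper_width'],1),'F',np.round(s['contact_force'],1),'tilt',np.round(M[:,2],4))
    print('inc',np.round(d,4),'turn',round(-(yaw-y0),2))
if __name__=='__main__': inc(*map(float,sys.argv[1:5]))
E
python3 inc.py 465.5 -262.4 180 -24.8
python3 -c "
from h import *
print(p2w('top',334,142,0),p2w('top',222,233,8),p2w('top',254,254,8))"
```

```text
t 0.15 pos [282.2 557.2 247.5] yaw -26.87 w 85.0 F [-0.4 -0.4 -0.5] tilt [-7.0e-04 -1.5e-03 -1.0e+00]
inc [0.5339 0.6482 0.0686] turn -2.07
[ 725.27097732 -221.02372338    0.        ] [431.18184229 126.45017164   8.        ] [369.17233006  28.02162036   8.        ]
```

jog_arm:
  increments:
    - [0.534, 0.648, 0.068, -2.1]
    - [0.534, 0.648, 0.068, -2.1]
    - [0.534, 0.648, 0.068, -2.1]
    - [0.534, 0.648, 0.068, -2.1]
    - [0.534, 0.648, 0.068, -2.1]
    - [0.534, 0.648, 0.068, -2.1]
    - [0.534, 0.648, 0.068, -2.1]
    - [0.534, 0.648, 0.068, -2.1]
    - [0.534, 0.648, 0.068, -2.1]
    - [0.534, 0.648, 0.068, -2.1]
  hand: 1

```text
clock: 1.4
position: [418.4, -52.4, 198.3]
ee_rot: [0.977, -0.214, 0.0, 0.001]
contact_force: [2.2, 1.2, -0.2]
gripper_width: 85.5
```

```bash
python3 inc.py 465.5 -262.4 180 -24.8
```

```text
t 1.4 pos [418.4 -52.4 198.3] yaw -24.74 w 85.5 F [ 2.2  1.2 -0.2] tilt [ 4.0e-04 -1.3e-03 -1.0e+00]
inc [0.1307 0.171  0.0185] turn 0.06
```

jog_arm:
  increments:
    - [0.131, 0.171, 0.018, 0]
    - [0.131, 0.171, 0.018, 0]
    - [0.131, 0.171, 0.018, 0]
    - [0.131, 0.171, 0.018, 0]
    - [0.131, 0.171, 0.018, 0]
    - [0.131, 0.171, 0.018, 0]

```text
clock: 2.15
position: [465.4, -262.0, 180.2]
ee_rot: [0.977, -0.214, -0.0, 0.0]
contact_force: [0.2, 0.3, 0.1]
gripper_width: 85.5
```

```bash
python3 inc.py 465.5 -262.4 37 -24.8
python3 - <<'E'
from h import *
s=read_state();im=get_image('wrist');save(im,'pics/w1.png',None,1.5)
yaw=np.radians(-24.8);o=np.array([465.5,-262.4,39]);ax=np.array([np.cos(yaw),np.sin(yaw),0]);ay=np.array([-np.sin(yaw),np.cos(yaw),0])
for n,x,y,z in(('padL',0,29,10),('padR',0,-29,10),('jaw',115,0,0),('jL',127,37,11),('jR',127,-37,11)):
    print(n,np.array(w2p('wrist',o+x*ax+y*ay+[0,0,z],s))*1.5)
np.save('w1s.npy',np.r_[s['position'],s['ee_rot']])
E
```

```text
t 2.15 pos [ 465.4 -262.   180.2] yaw -24.74 w 85.5 F [0.2 0.3 0.1] tilt [-5.e-04 -8.e-04 -1.e+00]
inc [3.000e-04 1.000e-04 1.432e-01] turn 0.06
padL [324.89214244 282.56329341]
padR [435.32755571 282.42518331]
jaw [379.82859872  47.64059484]
jL [298.87976531  14.41207609]
jR [460.69060862  14.27026859]
```

View pics/w1.png

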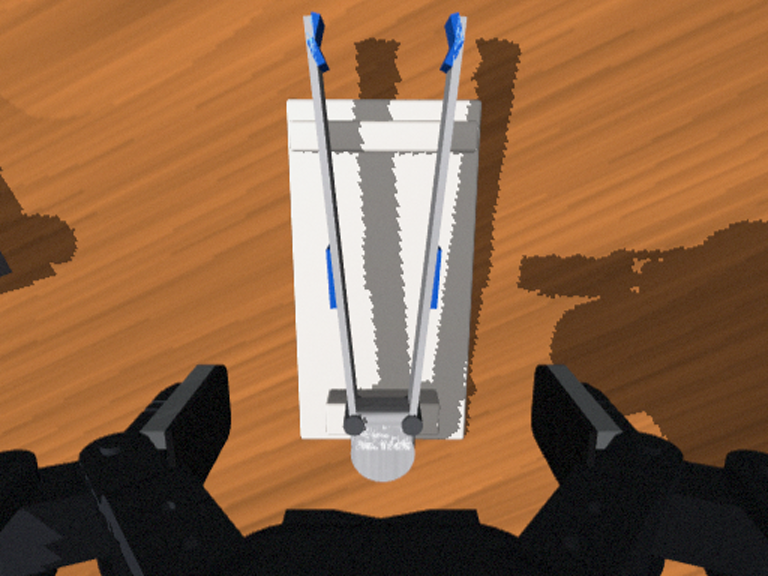

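The wrist view shows the open tongs below. The pads are centred on about (383,277), against a prediction of (380,282), so I need about +2 mm in tool x and +1.5 mm in tool y. The finger path beside them is clear, so I'll descend.

jog_arm:
  increments:
    - [0.002, 0.0015, 0.06, 0]
    - [0.002, 0.0015, 0.1, 0]
    - [0.002, 0.0015, 0.125, 0]
    - [0.002, 0.0015, 0.143, 0]
    - [0.002, 0.0015, 0.143, 0]
    - [0.002, 0.0015, 0.143, 0]
    - [0.002, 0.0015, 0.143, 0]

```text
clock: 3.08
position: [467.5, -263.9, 38.8]
ee_rot: [0.977, -0.213, 0.001, 0.001]
contact_force: [-0.2, 0.2, 0.0]
gripper_width: 85.1
```

```bash
python3 inc.py 467 -264.6 37 -24.8
python3 - <<'E'
from h import *
im=get_image('wrist');save(im,'pics/w2.png',None,1.5)
save(get_image('side'),'pics/s2.png',(150,220,350,384),4)
E
```

```text
t 3.08 pos [ 467.5 -263.9   38.8] yaw -24.65 w 85.1 F [-0.2  0.2  0. ] tilt [ 0.0024 -0.0016 -1.    ]
inc [-0.0002  0.0008  0.0018] turn 0.15
```

View pics/w2.png

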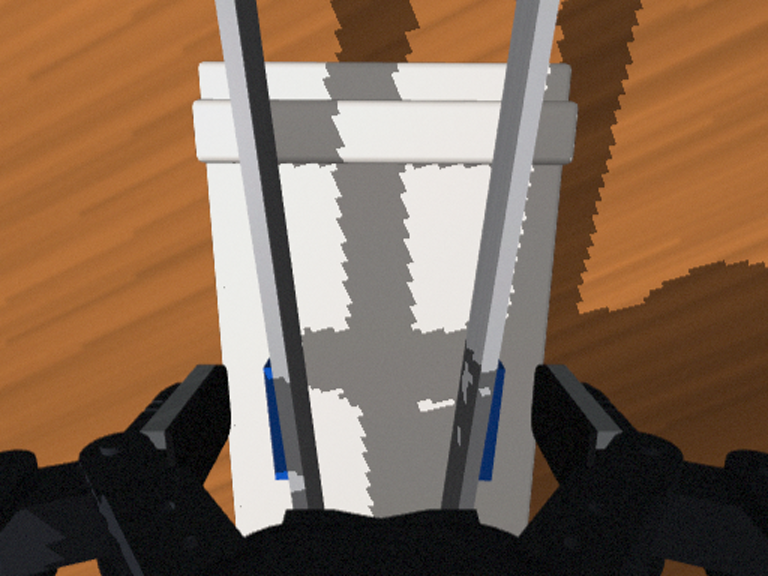

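View pics/s2.png

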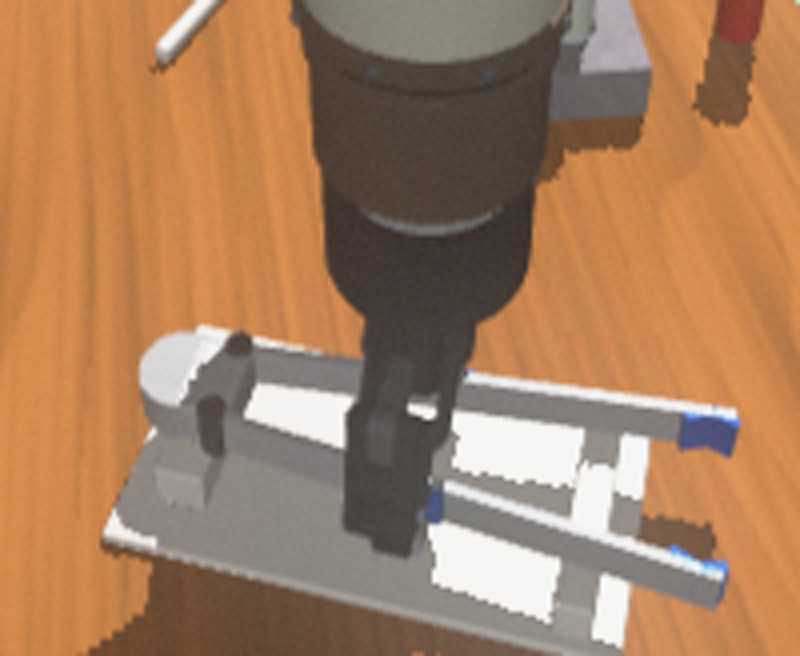

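The pads sit between the fingers. The gaps are 42 px on the left and 33 px on the right, so I'll shift about 1 mm to the left and part-squeeze to about 52 mm.

jog_arm:
  increments:
    - [0, -0.001, 0.001, 0]
    - [0, -0.001, 0.001, 0]
    - [0, -0.001, 0.001, 0]
    - [0, -0.001, 0.001, 0]
    - [0, -0.001, 0.001, 0]
    - [0, -0.001, 0.001, 0]
  hand: 0.2

```text
clock: 3.92
position: [468.2, -263.4, 38.6]
ee_rot: [0.977, -0.213, 0.002, 0.001]
contact_force: [-1.3, 1.4, 6.3]
gripper_width: 51.7
```

```bash
python3 inc.py 467 -264.6 37 -24.8
python3 - <<'E'
from h import *
im=get_image('wrist');save(im,'pics/w3.png',None,1.5)
E
```

```text
t 3.92 pos [ 468.2 -263.4   38.6] yaw -24.65 w 51.7 F [-1.3  1.4  6.3] tilt [ 0.0033 -0.0022 -1.    ]
inc [-0.0006  0.0016  0.0016] turn 0.15
```

View pics/w3.png

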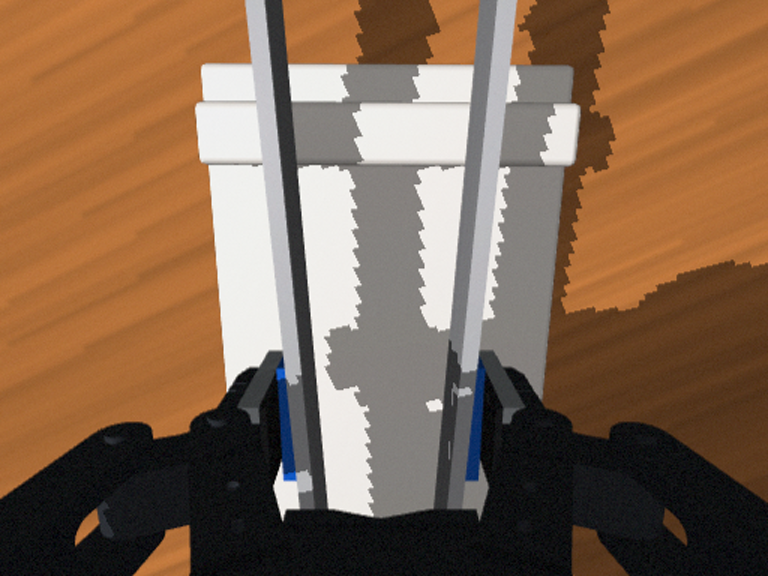

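The tongs are gripped at 51.7 mm with the fingers on both blue pads. I'll lift them straight up.

jog_arm:
  increments:
    - [0, 0, -0.01, 0]
    - [0, 0, -0.03, 0]
    - [0, 0, -0.06, 0]
    - [0, 0, -0.09, 0]
    - [0, 0, -0.12, 0]
    - [0, 0, -0.12, 0]
    - [0, 0, -0.12, 0]
    - [0, 0, -0.12, 0]

```text
clock: 4.97
position: [466.9, -262.9, 157.2]
ee_rot: [0.977, -0.214, 0.0, 0.001]
contact_force: [-0.1, 0.1, -1.6]
gripper_width: 51.3
```

```bash
python3 inc.py 467 -264.6 160 -24.8
python3 - <<'E'
from h import *
save(get_image('wrist'),'pics/w4.png',None,1.5)
save(get_image('side'),'pics/s4.png',None,1.5)
E
```

```text
t 4.97 pos [ 466.9 -262.9  157.2] yaw -24.67 w 51.3 F [-0.1  0.1 -1.6] tilt [ 5.0e-04 -1.2e-03 -1.0e+00]
inc [ 0.0008  0.0015 -0.0028] turn 0.13
```

View pics/w4.png

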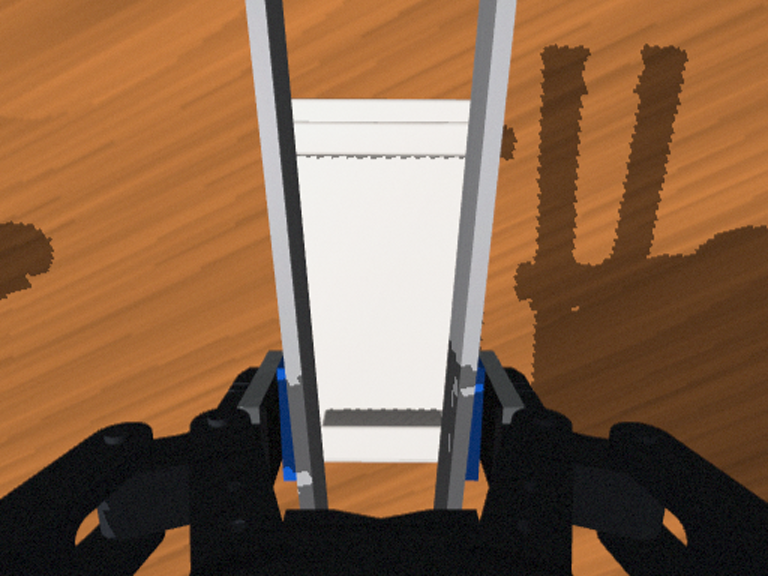

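View pics/s4.png

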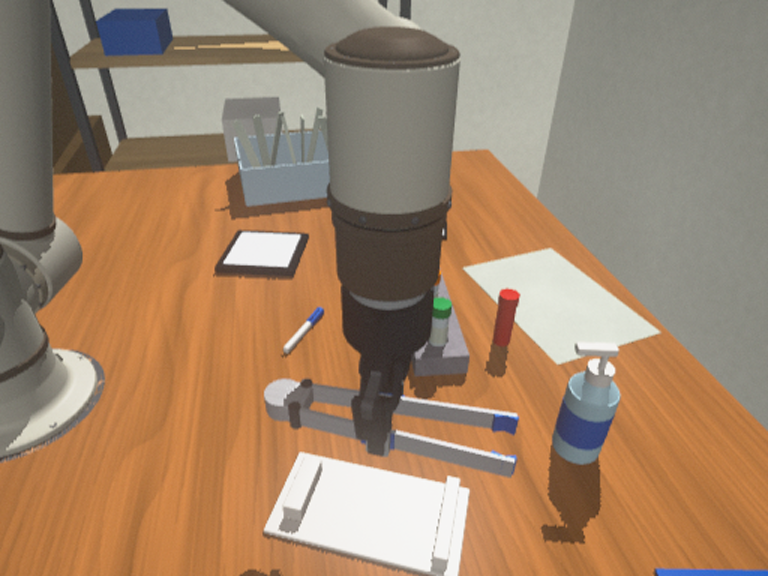

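```bash
python3 inc.py 432 85 150 -5.2
```

```text
t 5.08 pos [ 467.2 -263.   157.4] yaw -24.66 w 51.5 F [-0.6 -0.2 -1.1] tilt [ 0.001  -0.0015 -1.    ]
inc [-0.1772 -0.3016  0.0069] turn -19.46
```

jog_arm:
  increments:
    - [-0.01, -0.017, 0, -1]
    - [-0.03, -0.05, 0, -3]
    - [-0.055, -0.093, 0, -6]
    - [-0.08, -0.136, 0, -9]
    - [-0.105, -0.179, 0.002, -12]
    - [-0.13, -0.22, 0.004, -15]
    - [-0.155, -0.263, 0.006, -18]
    - [-0.17, -0.29, 0.007, -19.5]
    - [-0.177, -0.3015, 0.007, -19.5]
    - [-0.177, -0.3015, 0.007, -19.5]

```text
clock: 6.32
position: [431.7, 85.4, 149.8]
ee_rot: [0.999, -0.044, 0.0, 0.001]
contact_force: [0.0, -0.2, -1.6]
gripper_width: 51.4
```

```bash
python3 inc.py 432 85 68 -5.2
```

```text
t 6.33 pos [431.7  85.4 149.8] yaw -5.07 w 51.4 F [ 0.  -0.2 -1.6] tilt [ 6.0e-04 -1.7e-03 -1.0e+00]
inc [0.0002 0.0002 0.0818] turn 0.13
```

jog_arm:
  increments:
    - [0, 0, 0.015, 0]
    - [0, 0, 0.04, 0]
    - [0, 0, 0.065, 0]
    - [0, 0, 0.082, 0]
    - [0, 0, 0.082, 0]
    - [0, 0, 0.082, 0]
    - [0, 0, 0.082, 0]

```text
clock: 7.2
position: [432.3, 85.3, 68.6]
ee_rot: [0.999, -0.044, 0.001, 0.0]
contact_force: [0.6, 0.2, -1.0]
gripper_width: 51.8
```

```bash
python3 inc.py 491.8 79.6 68 -5.2
python3 - <<'E'
from h import *
save(get_image('wrist'),'pics/w5.png',None,1.5)
save(get_image('side'),'pics/s5.png',(180,120,340,260),5)
save(get_image('top'),'pics/t5.png',(190,130,300,230),6)
E
```

```text
t 7.2 pos [432.3  85.3  68.6] yaw -5.08 w 51.8 F [ 0.6  0.2 -1. ] tilt [ 2.2e-03 -8.0e-04 -1.0e+00]
inc [0.0598 0.0004 0.0007] turn 0.12
```

View pics/w5.png

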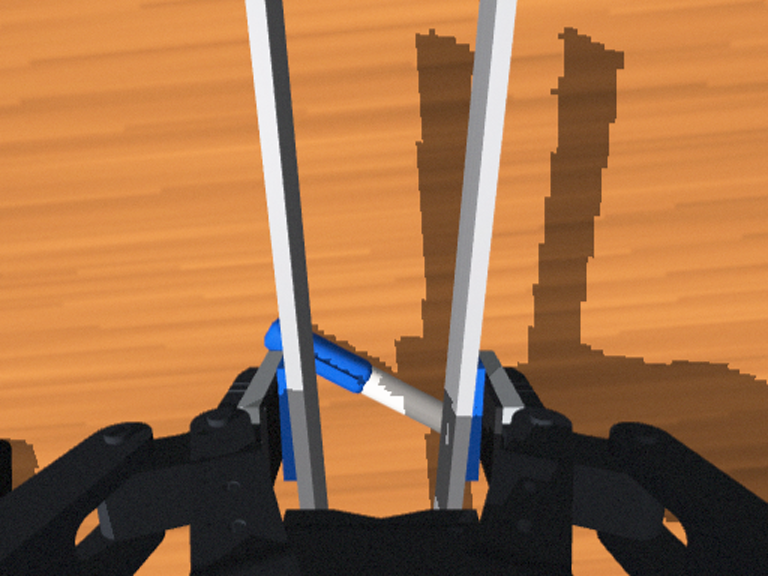

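View pics/s5.png

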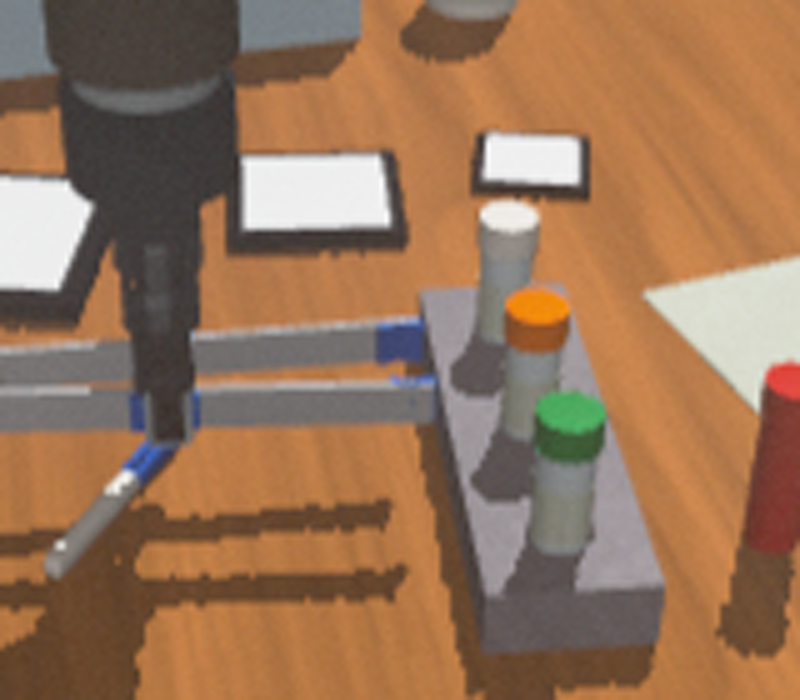

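View pics/t5.png

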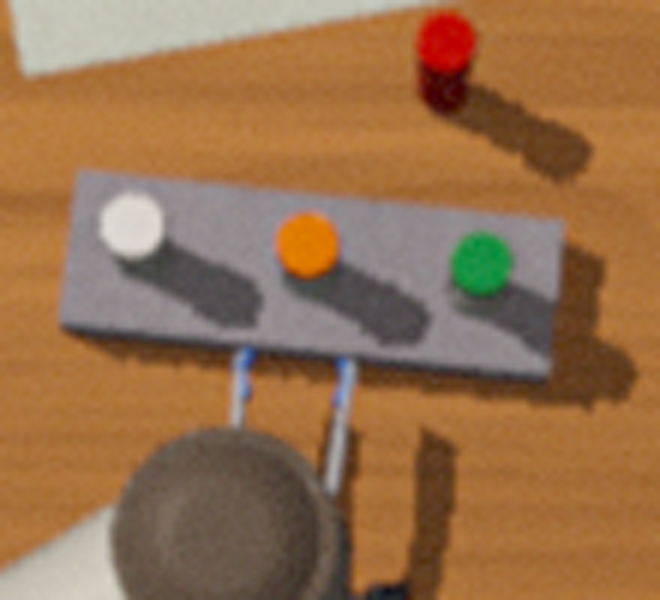

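Run:
```python
from h import *
def P(u,v,z,o=(190,130),f=6): return p2w('top',o[0]+(u+.5)/f-.5,o[1]+(v+.5)/f-.5,z)
a=P(247,350,79);b=P(347,361,79);a2=P(244,375,79);b2=P(341,386,79);print(a,b,(a+b)/2,(a2+b2)/2,np.linalg.norm(a-b))
print('orange',P(307,245,103))
y=np.radians(-5.08);print(432.3+np.cos(y)*126.5,85.3+np.sin(y)*126.5)
# side predictions for crop (180,120) x5 : jaw centre top at 115
for x in(103.5,126.5):
  for dy in(-24,24):
    for dz in (-11,11):
      q=np.array([432.3,85.3,69])+x*np.array([np.cos(y),np.sin(y),0])+dy*np.array([-np.sin(y),np.cos(y),0])+[0,0,dz]
      print(x,dy,dz,(np.array(w2p('side',q))-[180,120])*5)
```

```text
[558.45483492  98.82861751  79.        ] [553.67520452  49.80385305  79.        ] [556.06501972  74.31623528  79.        ] [543.63776415  76.26284014  79.        ] 49.25720654668192
orange [606.13606962  69.60766096 103.        ]
558.3031123884342 74.09885414666789
103.5 -24 -11 [390.70621611 417.74614215]
103.5 -24 11 [391.43020571 379.63998438]
103.5 24 -11 [380.12042226 360.33237561]
103.5 24 11 [380.65661438 323.1037994 ]
126.5 -24 -11 [439.01299471 415.20786706]
126.5 -24 11 [440.47468182 377.15898134]
126.5 24 -11 [426.30975693 358.04300857]
126.5 24 11 [427.51994413 320.87065183]
```

The jaws match the prediction to about 1 mm, and the orange tube is straight ahead. I'll advance 61 mm.

jog_arm:
  increments:
    - [0.008, 0, 0, 0]
    - [0.02, 0, 0, 0]
    - [0.035, 0, 0, 0]
    - [0.048, 0, 0, 0]
    - [0.057, 0, 0, 0]
    - [0.061, 0, 0, 0]
    - [0.061, 0, 0, 0]
    - [0.061, 0, 0, 0]
    - [0.061, 0, 0, 0]

```text
clock: 8.48
position: [492.5, 80.0, 68.5]
ee_rot: [0.999, -0.044, 0.001, 0.001]
contact_force: [0.2, -0.4, -1.0]
gripper_width: 51.2
```

```bash
python3 inc.py 492.3 79.5 68 -5.2
python3 - <<'E'
from h import *
save(get_image('side'),'pics/s6.png',(200,120,340,250),5)
save(get_image('top'),'pics/t6.png',(190,130,300,230),6)
E
```

```text
t 8.47 pos [492.5  80.   68.5] yaw -5.05 w 51.2 F [ 0.2 -0.4 -1. ] tilt [ 0.0015 -0.0011 -1.    ]
inc [-0.0001  0.0005  0.0005] turn 0.15
```

View pics/s6.png

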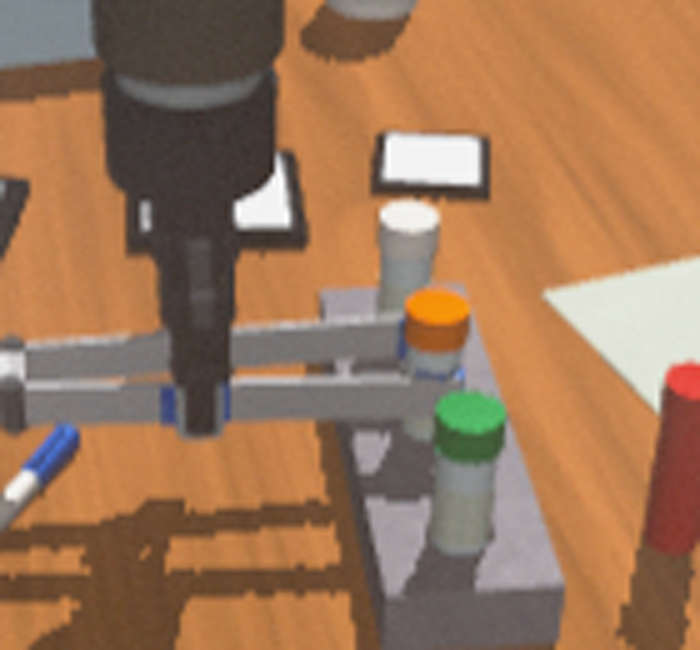

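View pics/t6.png

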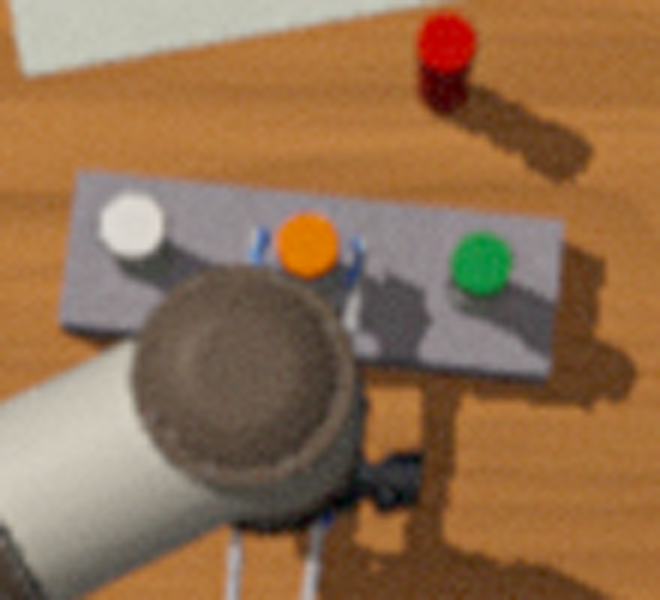

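Run:
```python
from h import *
def P(u,v,z,o=(190,130),f=6): return p2w('top',o[0]+(u+.5)/f-.5,o[1]+(v+.5)/f-.5,z)
a=P(262,230,79);b=P(361,239,79);m=(a+b)/2;print(a,b,m,np.linalg.norm(a-b))
y=np.radians(-5.05);print('jaw est',m[:2]-11.5*np.array([np.cos(y),np.sin(y)]), 'kin',492.5+115*np.cos(y),80+115*np.sin(y))
print('orange',P(307,245,103))
```

```text
[618.66893291  92.83968108  79.        ] [614.81094776  43.9415236   79.        ] [616.73994033  68.39060234  79.        ] 49.050115748844505
jaw est [605.28458033  69.40289045] kin 607.0536000201695 69.8771188676821
orange [606.13606962  69.60766096 103.        ]
```

The jaws are centred on the tube to within 1 mm, so I'll close them.

jog_arm:
  increments:
    - [0, 0, 0, 0]
    - [0, 0, 0, 0]
    - [0, 0, 0, 0]
    - [0, 0, 0, 0]
    - [0, 0, 0, 0]
    - [0, 0, 0, 0]
    - [0, 0, 0, 0]
  hand: -1

```text
clock: 9.45
position: [492.6, 80.0, 68.6]
ee_rot: [0.999, -0.044, 0.001, 0.0]
contact_force: [-0.2, -1.1, -0.6]
gripper_width: 41.7
```

```bash
python3 inc.py 492.5 80 178 -5.05
python3 - <<'E'
from h import *
save(get_image('side'),'pics/s7.png',(200,120,340,250),5)
E
```

```text
t 9.45 pos [492.6  80.   68.6] yaw -5.05 w 41.7 F [-0.2 -1.1 -0.6] tilt [ 0.0018 -0.001  -1.    ]
inc [ 1.000e-04  1.000e-04 -1.094e-01] turn 0.0
```

View pics/s7.png

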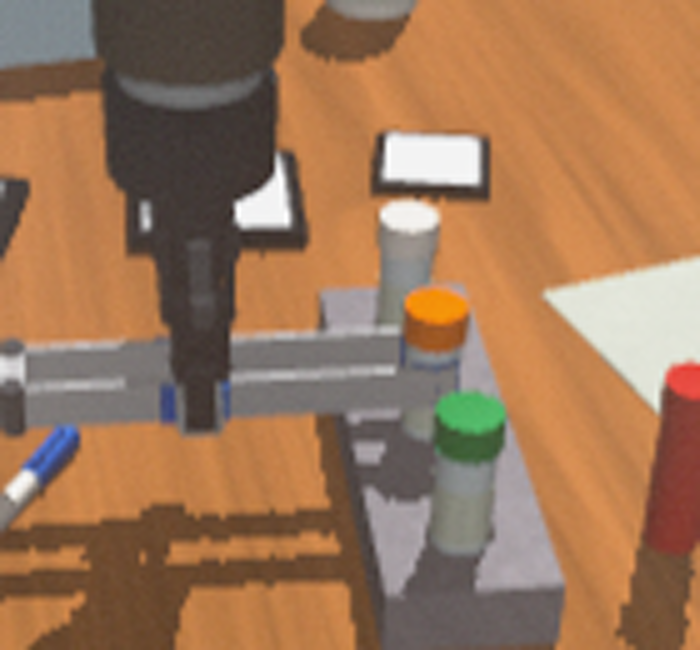

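The jaws have closed on the tube at a width of 41.7 mm, and the tube hasn't moved. I'll lift it straight up.

jog_arm:
  increments:
    - [0, 0, -0.005, 0]
    - [0, 0, -0.015, 0]
    - [0, 0, -0.03, 0]
    - [0, 0, -0.05, 0]
    - [0, 0, -0.075, 0]
    - [0, 0, -0.1, 0]
    - [0, 0, -0.125, 0]
    - [0, 0, -0.14, 0]
    - [0, 0, -0.14, 0]
    - [0, 0, -0.14, 0]

```text
clock: 10.75
position: [491.6, 80.0, 207.6]
ee_rot: [0.999, -0.044, -0.0, 0.001]
contact_force: [-0.5, 0.0, -1.8]
gripper_width: 42.0
```

```bash
python3 inc.py 432 368.7 198 -5.05
python3 - <<'E'
from h import *
save(get_image('side'),'pics/s8.png',(160,80,340,250),4)
E
```

```text
t 10.75 pos [491.6  80.  207.6] yaw -5.07 w 42.0 F [-0.5  0.  -1.8] tilt [-3.0e-04 -1.5e-03 -1.0e+00]
inc [-0.0849 -0.2824  0.0092] turn -0.02
```

View pics/s8.png

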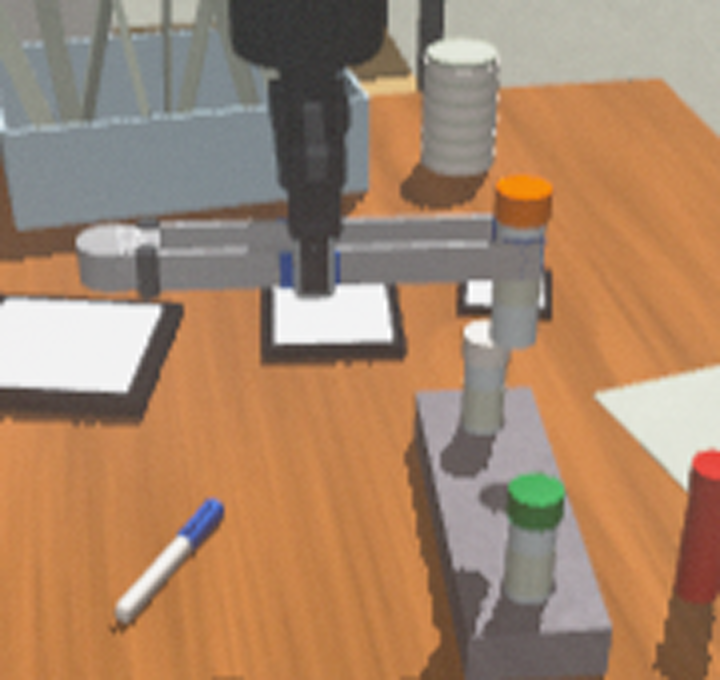

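The tube is up, upright and clear of the rack. I'll carry it to the pad.

jog_arm:
  increments:
    - [-0.004, -0.013, 0, 0]
    - [-0.012, -0.04, 0, 0]
    - [-0.024, -0.08, 0, 0]
    - [-0.036, -0.12, 0, 0]
    - [-0.048, -0.16, 0, 0]
    - [-0.06, -0.2, 0, 0]
    - [-0.071, -0.235, 0, 0]
    - [-0.079, -0.262, 0.003, 0]
    - [-0.083, -0.277, 0.006, 0]
    - [-0.085, -0.2825, 0.009, 0]

```text
clock: 12.05
position: [431.4, 369.4, 197.0]
ee_rot: [0.999, -0.044, -0.001, 0.001]
contact_force: [-0.0, -1.0, -0.8]
gripper_width: 41.6
```

jog_arm:
  increments:
    - [0, 0, 0, 0]
    - [0, 0, 0, 0]
    - [0, 0, 0, 0]
    - [0, 0, 0, 0]

```text
clock: 12.55
position: [431.6, 369.0, 197.3]
ee_rot: [0.999, -0.044, -0.001, 0.001]
contact_force: [-0.9, -0.6, -2.9]
gripper_width: 42.3
```

```bash
python3 inc.py 432 368.7 198 -5.05
python3 - <<'E'
from h import *
save(get_image('side'),'pics/s9.png',(120,40,340,240),3.5)
save(get_image('top'),'pics/t9.png',(90,130,300,260),3.8)
E
```

```text
t 12.55 pos [431.6 369.  197.3] yaw -5.06 w 42.3 F [-0.9 -0.6 -2.9] tilt [-0.0013 -0.0026 -1.    ]
inc [ 0.0004  0.0003 -0.0007] turn -0.01
```

View pics/s9.png

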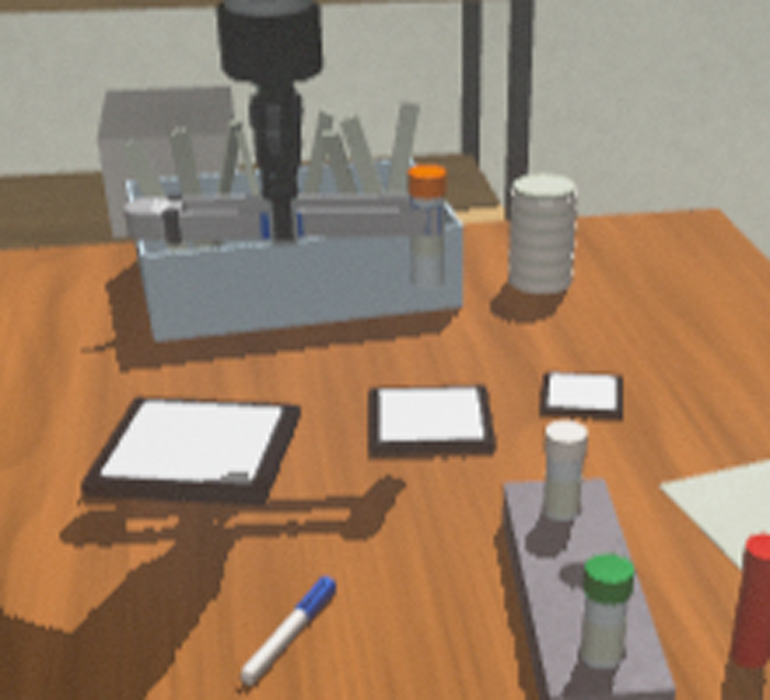

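View pics/t9.png

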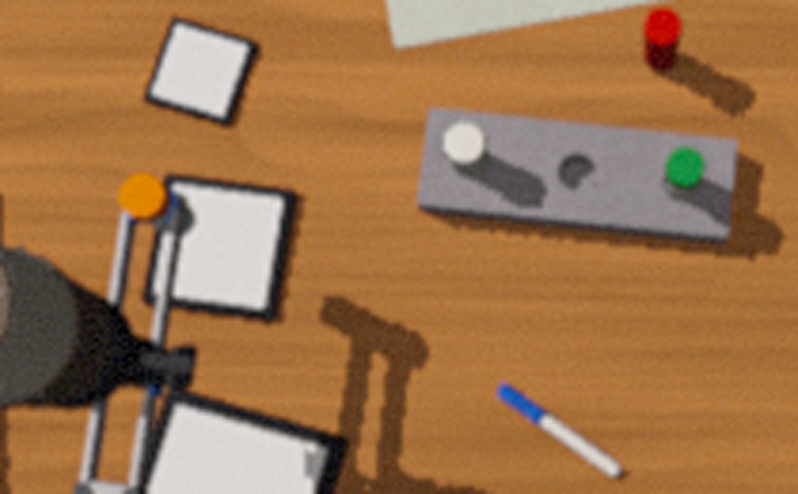

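Run:
```python
from h import *
print(p2w('top',90+143.5/3.8-.4,130+196.5/3.8-.4,232))
y=np.radians(-5.06);q=np.array([431.6+115*np.cos(y),369+115*np.sin(y)]);print(q, np.linalg.norm(q-[546.6,358.6]))
for z in(139,232): print((np.array(w2p('side',[*q,z]))-[120,40])*3.5,(np.array(w2p('top',[*q,z]))-[90,130])*3.8)
```

```text
[544.84508879 357.52651878 232.        ]
[546.1518315  358.85712565] 0.5166900457057843
[428.01409296 278.66992831] [176.76130086 217.32984222]
[426.79382774 168.2798268 ] [140.1483627 193.068882 ]
```

Both cameras agree. The tube's axis is within about 2 mm of the pad's centre, its foot is about 139 mm up, and it is upright and still. I'll hand the job in.

```bash
python3 -c "
from h import *
print(job_done()); s=read_state(); print(s['clock'],s['position'],s['gripper_width'])"
```

```text
the job is handed in; nothing more can be done
None
the job is handed in; nothing more can be done
```

I handed the job in at about 12.7 s, with the orange-capped tube held in the tongs over the middle of the middle-sized pad. No verdict was reported.

I part-squeezed the tongs to about 52 mm and lifted them off the rest. I then closed the jaws on the tube while it stood in the rack, drew it straight up and carried it to the pad.

**Tube position:** the last arm pose puts its axis about 0.5 mm from my estimate of the pad's centre, and the top camera about 2 mm. The foot is about 139 mm above the table, upright, and its place in the side view matched the prediction.

**Grip:** it held steady at about 42 mm. That is slightly under the 43 mm expected with a tube in the jaws, but well clear of fully shut at 36 mm.

**Other objects:** the green and white tubes and the marker looked unmoved in the final pictures. The bottle was last seen unmoved after the tongs were lifted and lies outside the final crops; I didn't go near it afterwards.

No check failed. The pictures disagreed with each other by no more than about 3 mm, in finding the tongs before the grasp. I didn't read the state again after handing in.

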